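Unscrew the gas-bottle cap of unknown thread hand and hold it lifted off

ROBOT

A 6-joint arm with a two-finger parallel gripper is mounted at the origin on a cart in front of the work surface, level with it; the furniture and walls round the work are solid. World frame = base frame: x ahead of the robot, y to its left, z up, the work surface at z = 0. Lengths are in m, angles in degrees, forces in N, time in s.
With the tool pointing down it reaches from about 0.35 to 0.875 m from the base axis. Payload 4.2 kg.
Tool frame: the origin (TCP) lies on the centre line of the jaws, within the pads' length; the fingertips stand 25 mm ahead of it and the grasp point (between the pads) lies 6 mm ahead of it; z points along the fingers, y is the line along which they close (so a half turn about z gives the same grasp; the last joint's range is limited). The gripper opens to 87 mm and grips with 3 to 60 N. Pads are 19 mm wide; open, the fingers measure 117 mm over their backs; the gripper's body (75 mm by 190 mm) begins 51 mm behind the grasp point.
Start: joints at [87.124, 22.042, 0.453, 0, -68.411, -14.817], TCP at [0.19, 0.595, 0.226] pointing down, gripper open.
Joint ranges: [-179.83, 179.83], [-69.29, 118.12], [-61.27, 80.66], [-181.25, 117.63], [-171.15, -9.14], [-177.46, 177.46]. Speed limits (degrees/s): [159.86, 159.86, 180, 180, 180, 180].

INTERFACE

Orientations are given as a 3x3 rotation matrix whose columns are the frame's x, y, z axes.
In Python, from station import r gives the robot as it stands.
- The arm moves only by the tool move_arm, never from a script. Its argument "series" is a list of rows, each an object with "grip": the opening, from 0 (shut) to 1 (fully open); "xyz": the shift along the tool's x, y, z in mm, a list of three; "angular": the turn, a rotation vector about the tool's x, y, z in rad, a list of three. A call has 1 to 10 rows; each row is the pose to reach, as a shift and turn from the pose commanded when the call began, along the tool's axes at that moment; what a row does not reach only later rows make up. A row lasts 1/10 s, in which the tool goes at most 50 mm and 8.59 degrees, less where a joint would pass 70% of its speed; a pose out of reach is approached as far as the arm can. A call with a gripper value outside its range is refused whole. The fingers move at their own pace and stop on an object; the grip force is fixed at half the most. Time passes only in rows, so rows that repeat a pose let the fingers close. It gives the time, the measured TCP pose, the force, the opening and the grip force at its end, in the units of the state.
- r.sense(): the state, without advancing time (a new reading comes with each control period).
- r.capture(name): name is "scene" or "side" or "wrist"; returns a dict with "img" (480x640x3 uint8, red, green, blue), "camera_matrix" (3x3 intrinsics, pixels), "rvec" (rotation vector, rad) and "tvec" (3), from world to camera coordinates, as OpenCV has them; the wrist camera has in their place "hand_eye" (4x4, takes a point from camera to tool coordinates, whose origin is the TCP and whose axes are the flange's). Camera axes: x right, y down, z forward; pixel columns grow to the right and rows downward; lengths in m; the calibration is good to about 2 mm. A picture is of the moment at which its call begins: read the wrist's pose just before it. There is no depth.
- r.finish_job(): hands the job in; it is judged then, once.
The state is a dict: "time_s": time; "joints": joint angles; "joint_velocities": joint speeds; "effort": joint torques, N m; "tcp_pos": TCP position; "ee_rot": TCP orientation; "wrist_force": force on the tool from outside, world axes, zero at the start; "moment": the same for the moment, N m; "gripper_width": opening from 0.0 (shut) to 1.0 (fully open); "gripper_force": force on a finger pad.
Only numpy, scipy, OpenCV 4.12 (cv2) and the standard library are available. Lean on these libraries where they do the work, as an engineer would, in place of code of your own. Each camera call takes 0.05 s, during which the arm holds its last target. There are 200 camera calls.

TASK

Take the black screw cap off the gas bottle that stands clamped in its holder. It comes off with about a quarter turn, but nobody knows whether the thread is ordinary or reversed: try it one way, and if it will not give, try the other, holding the thin cap gently (never squeeze it with more than 30 N). When it is loose, lift it straight up and finish with the gripper still holding the cap upright and still, at least 6 cm above where it sat; leave the jigger, the steel cup and the tamper alone.

Things in the scene. Friction and masses are not known exactly. Their poses are not given: they have to be found in the camera images.
- gas_bottle: aluminium gas bottle, 64 mm in diameter, upright in a dark steel holder (base plate 120 x 100 mm, 10 mm thick), all fixed to the worktop; its shoulder, a flange 61 mm in diameter with a 3 mm high, 2 mm thick lip round the cap, is 135 mm above the worktop. Origin at the centre of the underside of the holder, on the bottle's axis; z up.
- cap_seat (a point): centre of the shoulder on which the cap's skirt rests, on the bottle's axis, 135 mm above the worktop. The brass valve neck stands 29 mm up from here inside the cap, with two lugs to left and right.
- cap: black ribbed round cap, hollow, thin-walled, 54 mm in diameter, 40 mm high, about 60 g, loose; it sits on the bottle's shoulder. Origin at the centre of its lower rim (135 mm above the worktop when seated), z up its axis. It may be gripped across its sides in any direction. Two lugs inside hook under the neck's lugs; when locked its x axis lies within 7 degrees of the bottle's.
- cap_top (a point): centre of the cap's top, 40 mm above its origin. One way of turning stops after 5 to 20 degrees (then the fingers slip round the cap); the other way turns easily, and between about 45 and 130 degrees from locked the cap lifts straight off. Which way (clockwise or not) differs from start to start and cannot be seen. Turning does not raise the cap.
- jigger: steel double-cone jigger, 47 mm wide, 78 mm high, standing loose near the bottle; bystander. Origin under its centre.
- steel_cup: small steel measuring cup, 56 mm wide, 32 mm high, loose near the bottle; bystander. Origin under its centre.
- tamper: grey coffee tamper standing on its base, 58 mm wide, 86 mm high, loose near the bottle; bystander. Origin under its centre.

How it is judged:
By the outcome, as a careful person would: the job done as asked, in the order asked, and still so for the second after the job is handed in, while the arm keeps its last pose, push and grip.
It also fails if it takes over 51 s, if anything falls off the work surface, if the arm or the gripper's body presses on something with over 40 N, if the wrist force passes 120 N, or if a joint passes its speed limit or range.

## Working session

There is one attempt and no reset: what is moved stays moved. The work goes in short steps, Python scripts to look and compute and a tool call to move; the robot and the scene stay as the last step left them, time stands still between calls to the robot, and variables do not carry over. Pictures are saved under pics/ and viewed, at most 10 in all, crops included, and the job is handed in when it is done.

Besides the shell and the picture viewer there is one more tool, called after "Call:" as name([rows], argument=value, ...), one row to a line, values as JSON. move_arm: Moves the arm, as the interface text tells. Its arguments: {"type":"object","properties":{"series":{"type":"array"}},"required":["series"]}

```bash
mkdir -p pics
python3 - <<'E'
from station import r
import cv2,numpy as np
s=r.sense();print({k:np.round(v,3).tolist() for k,v in s.items()})
ims=[]
for n in("scene","side","wrist"):
    c=r.capture(n);cv2.imwrite(f"pics/{n}0.png",c["img"][:,:,::-1]);np.savez(f"pics/{n}0.npz",**c)
    print(n,{k:np.round(v,4).tolist() for k,v in c.items() if k!="img"})
E
```

```text
{'time_s': 0.0, 'joints': [87.123, 22.09, 0.38, -0.03, -68.413, -14.816], 'joint_velocities': [0.032, 0.018, -0.057, -0.017, -0.002, 0.006], 'effort': [0.0, -39.066, 18.742, 4.22, 0.011, -0.0], 'tcp_pos': [0.19, 0.595, 0.225], 'ee_rot': [[0.953, -0.304, -0.001], [-0.304, -0.953, -0.002], [0.0, 0.002, -1.0]], 'wrist_force': [-0.206, -0.59, 1.221], 'moment': [-0.033, -0.013, 0.021], 'gripper_force': 0.0, 'gripper_width': 1.0}
scene {'camera_matrix': [[515.9396, 0.0, 315.4737], [0.0, 515.9396, 239.0759], [0.0, 0.0, 1.0]], 'rvec': [2.0799, -0.6644, 0.3381], 'tvec': [-0.3918, 0.3326, 0.8474]}
side {'camera_matrix': [[545.1018, 0.0, 325.177], [0.0, 545.1018, 242.301], [0.0, 0.0, 1.0]], 'rvec': [0.1154, -2.8444, 1.2513], 'tvec': [0.5832, 0.0485, 1.0823]}
wrist {'camera_matrix': [[387.5112, 0.0, 320.6239], [0.0, 387.5112, 237.8154], [0.0, 0.0, 1.0]], 'hand_eye': [[0.0007, -0.9671, -0.2543, 0.0686], [1.0, 0.0006, 0.0005, 0.0005], [-0.0003, -0.2543, 0.9671, -0.1581], [0.0, 0.0, 0.0, 1.0]]}
```

View pics/scene0.png

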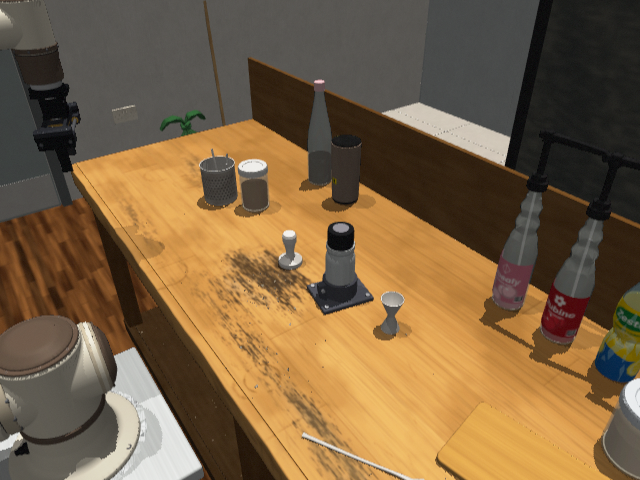

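View pics/side0.png

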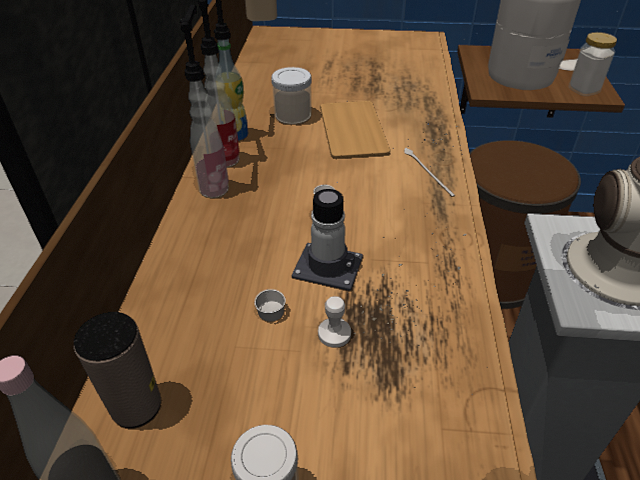

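View pics/wrist0.png

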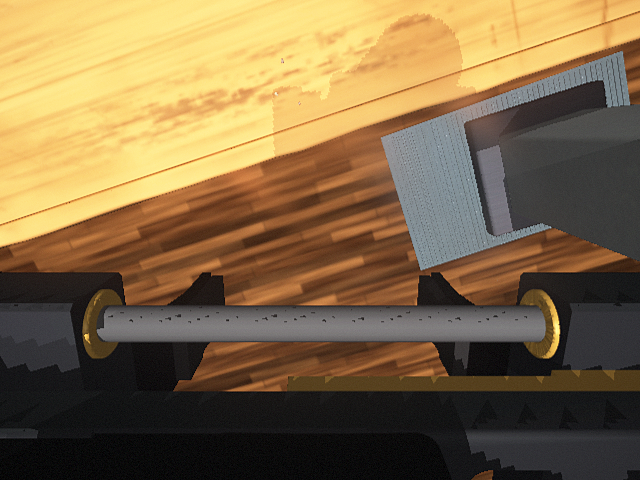

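Scene view: the cap top is at about (341,229), the tamper base at (290,262), the jigger foot at (389,330), and the cup is hidden behind the bottle. Side view: cap top (328,199), cup (270,306), tamper (335,333), jigger behind the bottle. The wrist view shows only the table edge and the cart.

```bash
cat > h.py <<'E'
import cv2,numpy as np
def ray(c,p):
    R=cv2.Rodrigues(np.array(c["rvec"]))[0];t=np.array(c["tvec"]).ravel()
    q=cv2.undistortPoints(np.array([[p]],float),c["camera_matrix"],None)[0,0]
    return -R.T@t, R.T@np.array([q[0],q[1],1])
def onplane(c,p,z):
    o,d=ray(c,p);return o+d*(z-o[2])/d[2]
E
python3 - <<'E'
from h import *
C={n:dict(np.load(f"pics/{n}0.npz")) for n in("scene","side")}
roi={"scene":(322,215,360,255),"side":(308,185,350,225)}
for n,c in C.items():
    x0,y0,x1,y1=roi[n];g=cv2.cvtColor(c["img"],cv2.COLOR_RGB2GRAY)[y0:y1,x0:x1]
    h,w=g.shape
    # grey disc: non-dark contours enclosed within the black cap
    m=(g<45).astype(np.uint8)
    cs,_=cv2.findContours(m,cv2.RETR_CCOMP,cv2.CHAIN_APPROX_NONE)
    for k in cs:
        if cv2.contourArea(k)>40:
            M=cv2.moments(k);u=M["m10"]/M["m00"]+x0;v=M["m01"]/M["m00"]+y0
            print(n,round(cv2.contourArea(k)),cv2.boundingRect(k),round(u,1),round(v,1),onplane(c,(u,v),.175).round(4))
for nm,n,p,z in(("tamperS","side",(335,333),.005),("tamper","scene",(290,262),.005),("jig","scene",(389,331),0),("cup","side",(270,308),.016)):
    print(nm,onplane(C[n],p,z).round(3))
E
```

```text
scene 450 (6, 8, 26, 28) 340.3 238.9 [0.5511 0.0142 0.175 ]
side 846 (5, 4, 30, 34) 327.7 205.7 [0.575  0.0723 0.175 ]
side 218 (9, 5, 22, 14) 327.8 196.6 [0.5768 0.0467 0.175 ]
tamperS [0.55  0.214 0.005]
tamper [0.548 0.206 0.005]
jig [ 0.587 -0.106  0.   ]
cup [0.671 0.176 0.016]
```

Call:
move_arm([
  {"grip": 1, "xyz": [0, 0, -45], "angular": [0, 0, 0]},
  {"grip": 1, "xyz": [40, 30, -70], "angular": [0, 0, 0.12]},
  {"grip": 1, "xyz": [535, 405, -70], "angular": [0, 0, 1.17]},
  {"grip": 1, "xyz": [535, 405, -70], "angular": [0, 0, 1.17]},
  {"grip": 1, "xyz": [535, 405, -70], "angular": [0, 0, 1.17]},
  {"grip": 1, "xyz": [535, 405, -70], "angular": [0, 0, 1.17]},
  {"grip": 1, "xyz": [535, 405, -70], "angular": [0, 0, 1.17]},
  {"grip": 1, "xyz": [535, 405, -70], "angular": [0, 0, 1.17]},
  {"grip": 1, "xyz": [535, 405, -70], "angular": [0, 0, 1.17]},
  {"grip": 1, "xyz": [535, 405, -70], "angular": [0, 0, 1.17]},
])

```text
time_s: 1.15
tcp_pos: [0.4468, 0.2301, 0.2954]
ee_rot: [[0.09, -0.996, -0.0], [-0.996, -0.09, 0.0], [-0.0, 0.0, -1.0]]
wrist_force: [0.7, -0.3, 0.4]
gripper_width: 0.997
gripper_force: 0.0
```

Run:
```python
from station import r
import numpy as np
s=r.sense()
p=np.array([.577,.047,.295]);R=s["ee_rot"]
print(s["time_s"],np.round(s["tcp_pos"],4),np.round(R,3).tolist(),np.round(s["joints"],1), np.round(np.array(R).T@(p-s["tcp_pos"])*1000,1))
```

```text
1.15 [0.4468 0.2301 0.2954] [[0.09, -0.996, -0.0], [-0.996, -0.09, 0.0], [-0.0, 0.0, -1.0]] [ 45.8   7.4  -9.5  -0.  -73.1 -40.6] [ 194.  -113.3    0.4]
```

Call:
move_arm([
  {"grip": 1, "xyz": [194, -113, 0], "angular": [0, 0, 0]},
  {"grip": 1, "xyz": [194, -113, 0], "angular": [0, 0, 0]},
  {"grip": 1, "xyz": [194, -113, 0], "angular": [0, 0, 0]},
  {"grip": 1, "xyz": [194, -113, 0], "angular": [0, 0, 0]},
  {"grip": 1, "xyz": [194, -113, 0], "angular": [0, 0, 0]},
  {"grip": 1, "xyz": [194, -113, 0], "angular": [0, 0, 0]},
  {"grip": 1, "xyz": [194, -113, 0], "angular": [0, 0, 0]},
  {"grip": 1, "xyz": [194, -113, 0], "angular": [0, 0, 0]},
])

```text
time_s: 1.95
tcp_pos: [0.576, 0.0499, 0.2954]
ee_rot: [[0.093, -0.996, -0.0], [-0.996, -0.093, 0.0], [-0.0, 0.0, -1.0]]
wrist_force: [-0.5, 0.5, 0.2]
gripper_width: 1.002
gripper_force: 0.0
```

Run:
```python
from station import r
import cv2,numpy as np
s=r.sense();c=r.capture("wrist")
cv2.imwrite("pics/wrist1.png",c["img"][:,:,::-1]);np.savez("pics/wrist1.npz",tcp=s["tcp_pos"],R=s["ee_rot"],**c)
print(np.round(s["tcp_pos"],4),np.round(s["joints"],1))
```

```text
[0.576  0.0499 0.2954] [ 21.   15.2   0.4  -0.  -75.2 -15.7]
```

View pics/wrist1.png

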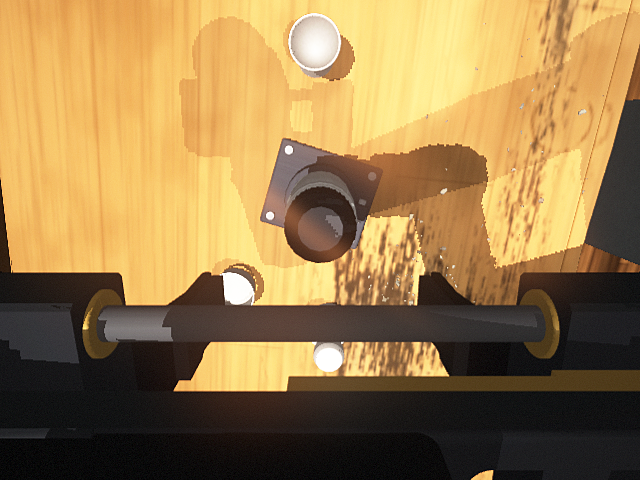

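The wrist view shows the cap top as a black ring around (320,228) with a grey disc at about (321,229). The jigger is at (315,42), the cup at (238,288) and the tamper at (328,355), all clear of the bottle.

```bash
cat >> h.py <<'E'
def wrist_plane(c,p,z):
    T=np.eye(4);T[:3,:3]=c["R"];T[:3,3]=c["tcp"];W=T@c["hand_eye"]
    q=cv2.undistortPoints(np.array([[p]],float),c["camera_matrix"],None)[0,0]
    d=W[:3,:3]@[q[0],q[1],1];o=W[:3,3];return o+d*(z-o[2])/d[2]
E
python3 - <<'E'
from h import *
c=dict(np.load("pics/wrist1.npz"));x0,y0,x1,y1=275,170,366,270
g=cv2.cvtColor(c["img"],cv2.COLOR_RGB2GRAY)[y0:y1,x0:x1]
print(g[58,::4],g[::4,46])
for th in(30,40,50):
    cs,_=cv2.findContours((g<th).astype(np.uint8),cv2.RETR_CCOMP,cv2.CHAIN_APPROX_NONE)
    for k in cs:
        if cv2.contourArea(k)>600:
            (u,v),rad=cv2.minEnclosingCircle(k);e=cv2.fitEllipse(k)
            u,v=e[0];u+=x0;v+=y0;print(th,cv2.boundingRect(k),round(rad,1),np.round(e[1],1),round(u,1),round(v,1),wrist_plane(c,(u,v),.175).round(4))
s=dict(np.load("pics/scene0.npz"));print(onplane(s,(341,229.5),.175).round(4))
E
```

```text
[199 211 214  76  82  89 114 113 109 107 101  94  91  87  83 122 120  46
  44  47  36 131  55] [ 69  97 103 125  94  35  40  38  47  61  79  81  84  87  88  95 105 111
 112 106 108  71  64 121 232]
50 (21, 17, 61, 60) 36.5 [39.2 66.8] 329.7 212.2 [0.5698 0.0337 0.175 ]
[0.5732 0.0406 0.175 ]
```

Run:
```python
from h import *
c=dict(np.load("pics/wrist1.npz"));x0,y0,x1,y1=265,160,380,280
g=cv2.cvtColor(c["img"],cv2.COLOR_RGB2GRAY)[y0:y1,x0:x1]
for rr in((15,28),(33,41)):
    h=cv2.HoughCircles(g,cv2.HOUGH_GRADIENT,1,5,param1=120,param2=12,minRadius=rr[0],maxRadius=rr[1])
    for u,v,q in h[0][:4]: print(round(u+x0,1),round(v+y0,1),q,wrist_plane(c,(u+x0,v+y0),.175).round(4))
v=cv2.resize(g,None,fx=5,fy=5,interpolation=cv2.INTER_NEAREST)
cv2.imwrite("pics/crop1.png",v)
```

```text
320.5 229.5 22.5 [0.5753 0.0472 0.175 ]
313.5 192.5 27.4 [0.5829 0.0204 0.175 ]
313.5 232.5 27.4 [0.5803 0.05   0.175 ]
322.5 234.5 27.4 [0.5735 0.0509 0.175 ]
319.5 225.5 37.1 [0.5764 0.0443 0.175 ]
318.5 220.5 38.2 [0.5774 0.0406 0.175 ]
318.5 205.5 34.9 [0.5785 0.0295 0.175 ]
321.5 216.5 33.8 [0.5755 0.0374 0.175 ]
```

View pics/crop1.png

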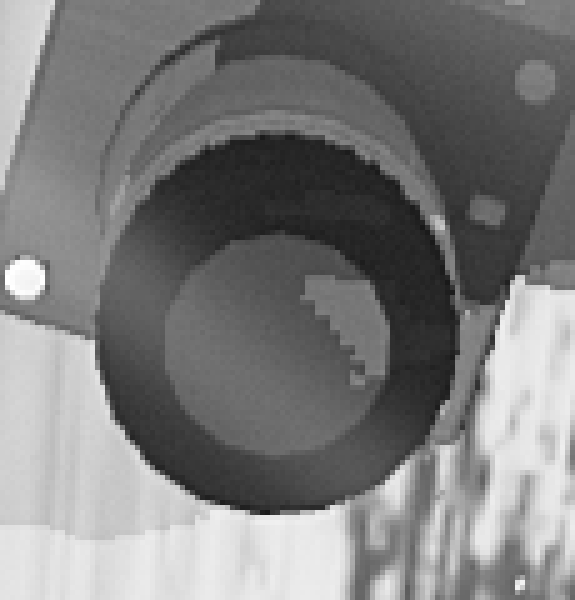

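The grey disc is a clean circle centred at crop (277,344), which is px (320.4,228.8) in the full image. That puts the cap axis at about (0.5755, 0.047), and it agrees with the side view.

Run:
```python
from station import r
import numpy as np
s=r.sense();R=np.array(s["ee_rot"]);print(s["time_s"],np.round(s["tcp_pos"],4),np.round(R.T@(np.array([.5757,.0468,.170])-s["tcp_pos"])*1000,1))
```

```text
2.0 [0.576  0.0502 0.2956] [  3.4   0.6 125.6]
```

Call:
move_arm([
  {"grip": 1, "xyz": [3, 0.5, 40], "angular": [0, 0, 0]},
  {"grip": 1, "xyz": [3, 0.5, 75], "angular": [0, 0, 0]},
  {"grip": 1, "xyz": [3, 0.5, 100], "angular": [0, 0, 0]},
  {"grip": 1, "xyz": [3, 0.5, 100], "angular": [0, 0, 0]},
  {"grip": 1, "xyz": [3, 0.5, 100], "angular": [0, 0, 0]},
])

```text
time_s: 2.5
tcp_pos: [0.5766, 0.047, 0.1964]
ee_rot: [[0.094, -0.996, 0.001], [-0.996, -0.094, -0.0], [0.001, -0.001, -1.0]]
wrist_force: [0.1, -0.6, 1.1]
gripper_width: 0.999
gripper_force: 0.0
```

Run:
```python
from station import r
import numpy as np,cv2
s=r.sense();R=np.array(s["ee_rot"]);print(s["time_s"],np.round(s["tcp_pos"],4),np.round(R.T@(np.array([.5757,.0468,.170])-s["tcp_pos"])*1000,1),np.round(s["wrist_force"],1))
c=r.capture("wrist");cv2.imwrite("pics/wrist2.png",c["img"][:,:,::-1])
```

```text
2.5 [0.5766 0.047  0.1964] [ 0.1  1.  26.4] [ 0.1 -0.6  1.1]
```

View pics/wrist2.png

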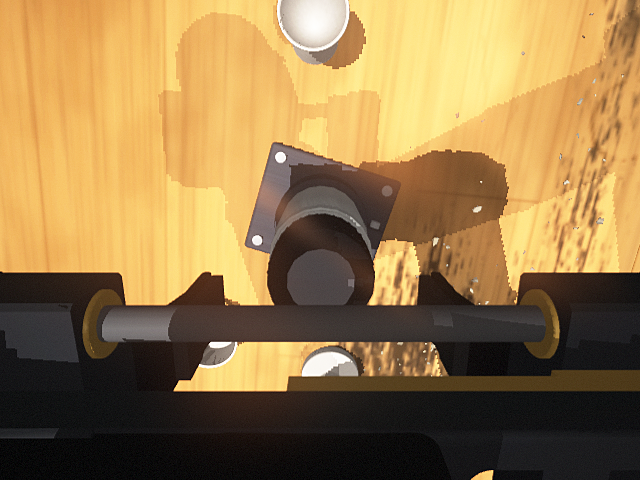

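The cap sits centred between the fingers: cap at col 321, finger inner edges at 223 and 418. I'll go down and close gently.

Call:
move_arm([
  {"grip": 1, "xyz": [0, 0.5, 15], "angular": [0, 0, 0]},
  {"grip": 1, "xyz": [0, 0.5, 27], "angular": [0, 0, 0]},
  {"grip": 0.8, "xyz": [0, 0.5, 27], "angular": [0, 0, 0]},
  {"grip": 0.68, "xyz": [0, 0.5, 27], "angular": [0, 0, 0]},
  {"grip": 0.64, "xyz": [0, 0.5, 27], "angular": [0, 0, 0]},
  {"grip": 0.62, "xyz": [0, 0.5, 27], "angular": [0, 0, 0]},
  {"grip": 0.61, "xyz": [0, 0.5, 27], "angular": [0, 0, 0]},
  {"grip": 0.61, "xyz": [0, 0.5, 27], "angular": [0, 0, 0]},
])

```text
time_s: 3.35
tcp_pos: [0.5762, 0.0462, 0.1688]
ee_rot: [[0.092, -0.996, 0.001], [-0.996, -0.092, 0.0], [-0.0, -0.001, -1.0]]
wrist_force: [-0.1, 0.1, 0.8]
gripper_width: 0.626
gripper_force: 2.1
```

Call:
move_arm([
  {"grip": 0.6, "xyz": [0, 0, 0], "angular": [0, 0, 0]},
  {"grip": 0.59, "xyz": [0, 0, 0], "angular": [0, 0, 0]},
  {"grip": 0.58, "xyz": [0, 0, 0], "angular": [0, 0, 0]},
  {"grip": 0.58, "xyz": [0, 0, 0], "angular": [0, 0, 0]},
])

```text
time_s: 3.75
tcp_pos: [0.5762, 0.0462, 0.1688]
ee_rot: [[0.092, -0.996, 0.001], [-0.996, -0.092, 0.0], [-0.0, -0.001, -1.0]]
wrist_force: [0.2, -0.3, 2.2]
gripper_width: 0.613
gripper_force: 30.0
```

Call:
move_arm([
  {"grip": 0.6, "xyz": [0, 0, 0], "angular": [0, 0, 0]},
  {"grip": 0.6, "xyz": [0, 0, 0], "angular": [0, 0, 0]},
])

```text
time_s: 3.95
tcp_pos: [0.5762, 0.0461, 0.1688]
ee_rot: [[0.092, -0.996, 0.001], [-0.996, -0.092, 0.0], [-0.0, -0.001, -1.0]]
wrist_force: [1.0, -0.2, 2.6]
gripper_width: 0.615
gripper_force: 30.0
```

Call:
move_arm([
  {"grip": 0.613, "xyz": [0, 0, 0], "angular": [0, 0, 0]},
  {"grip": 0.613, "xyz": [0, 0, 0], "angular": [0, 0, 0]},
])

```text
time_s: 4.15
tcp_pos: [0.5762, 0.0462, 0.1688]
ee_rot: [[0.092, -0.996, 0.001], [-0.996, -0.092, 0.0], [-0.0, -0.001, -1.0]]
wrist_force: [1.7, 0.5, 3.5]
gripper_width: 0.616
gripper_force: 14.2
```

Call:
move_arm([
  {"grip": 0.611, "xyz": [0, 0, 0], "angular": [0, 0, -0.1]},
  {"grip": 0.611, "xyz": [0, 0, 0], "angular": [0, 0, -0.2]},
  {"grip": 0.611, "xyz": [0, 0, 0], "angular": [0, 0, -0.3]},
  {"grip": 0.611, "xyz": [0, 0, 0], "angular": [0, 0, -0.4]},
  {"grip": 0.611, "xyz": [0, 0, 0], "angular": [0, 0, -0.5]},
])

```text
time_s: 4.65
tcp_pos: [0.5761, 0.046, 0.1688]
ee_rot: [[0.561, -0.828, 0.001], [-0.828, -0.561, -0.0], [0.001, -0.001, -1.0]]
wrist_force: [1.2, -0.2, 3.8]
gripper_width: 0.615
gripper_force: 16.5
```

Run:
```python
from station import r
import numpy as np
s=r.sense();print({k:np.round(s[k],3).tolist() for k in("joints","moment","wrist_force","gripper_force","gripper_width")})
```

```text
{'joints': [20.63, 20.184, -11.164, 0.023, -58.611, 13.51], 'moment': [-0.012, -0.35, -0.054], 'wrist_force': [1.155, -0.151, 3.791], 'gripper_force': 16.523, 'gripper_width': 0.615}
```

Call:
move_arm([
  {"grip": 0.611, "xyz": [0, 0, 0], "angular": [0, 0, -0.1]},
  {"grip": 0.611, "xyz": [0, 0, 0], "angular": [0, 0, -0.2]},
  {"grip": 0.611, "xyz": [0, 0, 0], "angular": [0, 0, -0.3]},
])

```text
time_s: 4.95
tcp_pos: [0.5762, 0.0461, 0.1688]
ee_rot: [[0.781, -0.625, 0.001], [-0.625, -0.781, 0.0], [0.001, -0.001, -1.0]]
wrist_force: [1.1, -0.3, 2.6]
gripper_width: 0.613
gripper_force: 16.5
```

Run:
```python
from station import r
import numpy as np
s=r.sense();print({k:np.round(s[k],3).tolist() for k in("joints","moment","wrist_force","gripper_force","gripper_width")})
```

```text
{'joints': [20.634, 20.184, -11.16, 0.016, -58.601, 30.7], 'moment': [0.06, -0.386, -0.029], 'wrist_force': [1.104, -0.298, 2.555], 'gripper_force': 16.52, 'gripper_width': 0.613}
```

The resisting moment is tiny (0.03–0.05 N·m), so the cap is turning with the gripper. I'll carry on to about 86°.

Call:
move_arm([
  {"grip": 0.611, "xyz": [0, 0, 0], "angular": [0, 0, -0.1]},
  {"grip": 0.611, "xyz": [0, 0, 0], "angular": [0, 0, -0.2]},
  {"grip": 0.611, "xyz": [0, 0, 0], "angular": [0, 0, -0.3]},
  {"grip": 0.611, "xyz": [0, 0, 0], "angular": [0, 0, -0.4]},
  {"grip": 0.611, "xyz": [0, 0, 0], "angular": [0, 0, -0.5]},
  {"grip": 0.611, "xyz": [0, 0, 0], "angular": [0, 0, -0.6]},
  {"grip": 0.611, "xyz": [0, 0, 0], "angular": [0, 0, -0.7]},
  {"grip": 0.611, "xyz": [0, 0, 0], "angular": [0, 0, -0.7]},
])

```text
time_s: 5.75
tcp_pos: [0.5763, 0.0463, 0.1688]
ee_rot: [[1.0, 0.022, 0.001], [0.022, -1.0, 0.0], [0.001, -0.0, -1.0]]
wrist_force: [1.5, 1.7, 3.4]
gripper_width: 0.617
gripper_force: 16.5
```

Run:
```python
from station import r
import numpy as np
s=r.sense();print({k:np.round(s[k],3).tolist() for k in("joints","moment","wrist_force","gripper_force","gripper_width")})
```

```text
{'joints': [20.646, 20.191, -11.148, 0.008, -58.586, 70.583], 'moment': [0.263, -0.437, 0.09], 'wrist_force': [1.508, 1.722, 3.378], 'gripper_force': 16.478, 'gripper_width': 0.617}
```

Call:
move_arm([
  {"grip": 0.611, "xyz": [0, 0, -2], "angular": [0, 0, 0]},
  {"grip": 0.611, "xyz": [0, 0, -4], "angular": [0, 0, 0]},
  {"grip": 0.611, "xyz": [0, 0, -4], "angular": [0, 0, 0]},
])

```text
time_s: 6.05
tcp_pos: [0.5757, 0.0461, 0.172]
ee_rot: [[1.0, 0.02, -0.001], [0.02, -1.0, -0.0], [-0.001, -0.0, -1.0]]
wrist_force: [3.3, 0.3, -1.9]
gripper_width: 0.619
gripper_force: 16.5
```

Run:
```python
from station import r
import numpy as np,cv2
for i in range(3):
    c=r.capture("side")
    s=r.sense();print({k:np.round(s[k],3).tolist() for k in("tcp_pos","moment","wrist_force","gripper_force")})
c2=r.capture("scene")
a=c["img"][130:290,250:410];b=c2["img"][170:330,260:420]
v=cv2.resize(np.hstack([a,b]),None,fx=2.5,fy=2.5,interpolation=cv2.INTER_CUBIC)
cv2.imwrite("pics/lift1.png",v[:,:,::-1])
```

```text
{'tcp_pos': [0.576, 0.046, 0.172], 'moment': [0.12, -0.799, 0.007], 'wrist_force': [2.641, 0.929, -2.112], 'gripper_force': 16.454}
{'tcp_pos': [0.576, 0.046, 0.172], 'moment': [0.072, -0.831, -0.048], 'wrist_force': [1.868, 1.41, -1.762], 'gripper_force': 16.452}
{'tcp_pos': [0.576, 0.046, 0.172], 'moment': [0.12, -0.894, 0.021], 'wrist_force': [3.47, 0.203, -2.208], 'gripper_force': 16.45}
```

View pics/lift1.png

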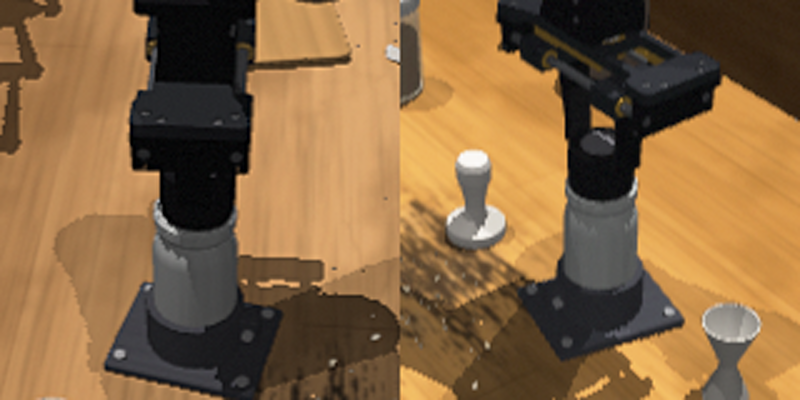

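The crops show the fingers on the cap and the bottle upright, with nothing disturbed; a 3 mm rise can't be made out. I'll lift a little more and watch the force.

Call:
move_arm([
  {"grip": 0.611, "xyz": [0, 0, -2], "angular": [0, 0, 0]},
  {"grip": 0.611, "xyz": [0, 0, -4], "angular": [0, 0, 0]},
  {"grip": 0.611, "xyz": [0, 0, -6], "angular": [0, 0, 0]},
  {"grip": 0.611, "xyz": [0, 0, -6], "angular": [0, 0, 0]},
])

```text
time_s: 6.65
tcp_pos: [0.5757, 0.046, 0.1789]
ee_rot: [[1.0, 0.021, -0.0], [0.021, -1.0, -0.0], [-0.0, 0.0, -1.0]]
wrist_force: [1.2, -0.2, -1.9]
gripper_width: 0.62
gripper_force: 16.5
```

Run:
```python
from station import r
import numpy as np,cv2
s=r.sense();print({k:np.round(s[k],3).tolist() for k in("tcp_pos","moment","wrist_force","gripper_force")})
c=r.capture("side");c2=r.capture("scene")
a=c["img"][170:250,290:370];b=c2["img"][210:290,300:380]
v=cv2.resize(np.hstack([a,b]),None,fx=5,fy=5,interpolation=cv2.INTER_CUBIC)
v=np.clip(v.astype(float)*1.8,0,255).astype(np.uint8)
cv2.imwrite("pics/lift2.png",v[:,:,::-1])
```

```text
{'tcp_pos': [0.576, 0.046, 0.179], 'moment': [0.033, -0.492, -0.005], 'wrist_force': [1.221, -0.185, -1.889], 'gripper_force': 16.474}
```

View pics/lift2.png

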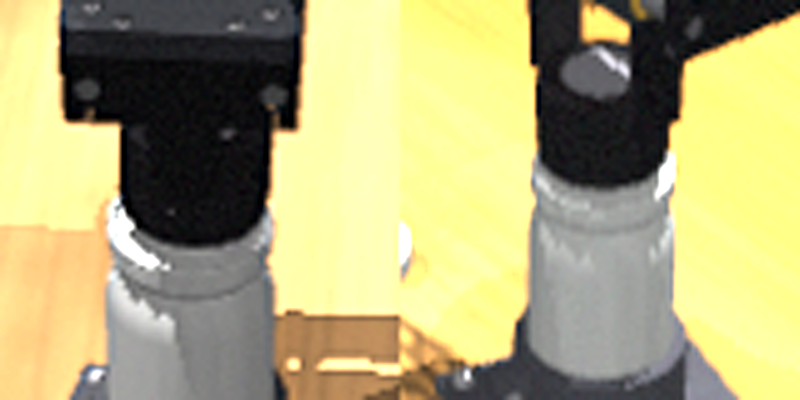

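In the scene crop the cap's disc is now at (339,225), up from (341,229.5). That matches the 10 mm rise, so the cap is free and I can lift it out.

Call:
move_arm([
  {"grip": 0.611, "xyz": [0, 0, -8], "angular": [0, 0, 0]},
  {"grip": 0.611, "xyz": [0, 0, -18], "angular": [0, 0, 0]},
  {"grip": 0.611, "xyz": [0, 0, -30], "angular": [0, 0, 0]},
  {"grip": 0.611, "xyz": [0, 0, -45], "angular": [0, 0, 0]},
  {"grip": 0.611, "xyz": [0, 0, -60], "angular": [0, 0, 0]},
  {"grip": 0.611, "xyz": [0, 0, -75], "angular": [0, 0, 0]},
  {"grip": 0.611, "xyz": [0, 0, -80], "angular": [0, 0, 0]},
  {"grip": 0.611, "xyz": [0, 0, -80], "angular": [0, 0, 0]},
  {"grip": 0.611, "xyz": [0, 0, -80], "angular": [0, 0, 0]},
  {"grip": 0.611, "xyz": [0, 0, -80], "angular": [0, 0, 0]},
])

```text
time_s: 7.75
tcp_pos: [0.5753, 0.046, 0.2575]
ee_rot: [[1.0, 0.021, -0.002], [0.021, -1.0, -0.0], [-0.002, 0.0, -1.0]]
wrist_force: [1.0, 0.2, -0.5]
gripper_width: 0.618
gripper_force: 16.5
```

Run:
```python
from station import r
import numpy as np,cv2
s=r.sense();print({k:np.round(s[k],3).tolist() for k in("tcp_pos","moment","wrist_force","gripper_force","gripper_width")})
c=r.capture("side");c2=r.capture("scene")
v=cv2.resize(np.hstack([c["img"][110:310,230:390],c2["img"][150:350,270:430]]),None,fx=2.5,fy=2.5)
cv2.imwrite("pics/end.png",np.clip(v[:,:,::-1]*1.5,0,255))
```

```text
{'tcp_pos': [0.575, 0.046, 0.257], 'moment': [-0.011, -0.008, 0.013], 'wrist_force': [1.002, 0.213, -0.503], 'gripper_force': 16.461, 'gripper_width': 0.618}[ WARN:0@1.096] global loadsave.cpp:1063 imwrite_ Unsupported depth image for selected encoder is fallbacked to CV_8U.
```

View pics/end.png

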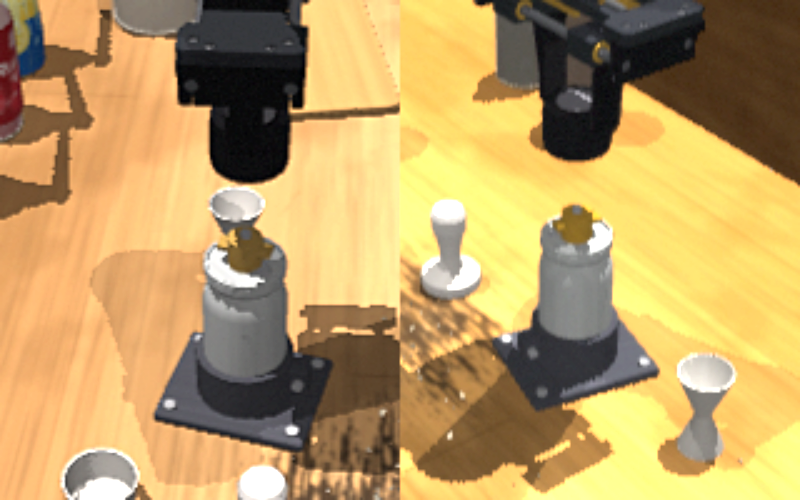

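The cap is held upright about 8.8 cm above its seat, with the brass neck exposed and the bystanders still standing. I'll hand it in.

```bash
python3 -c "
from station import r
print(r.finish_job())"
```

```text
the job is handed in; nothing more can be done
None
```

The cap came off turning counter-clockwise (ordinary thread) and is held upright and still about 8.8 cm above its seat; the squeeze briefly read exactly 30 N on first gripping, then about 16 N, and the jigger, cup and tamper were left alone.

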